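# Snap the trimming chuck onto the banding wheel

### The job

Get the banding wheel ready for trimming: stand the blue trimming chuck, rubber pad up, on the hub in the middle of the wheel, then press it straight down past the spring clips until it snaps fully home. Do not let up: finish while still holding it pressed down on its seat with a firm push of about 15 N. Leave the other things on the bench where they are.

Things in the scene. Friction and masses are not known exactly. Their poses are not given: they have to be found in the camera images.
- chuck: blue trimming chuck, loose, rigid, 125 to 235 g, starts upright on the table. Round about its z (up), yaw does not matter; origin: centre of the underside. Flange 84 mm across, 6 mm thick at the bottom, above it a cylinder 50 mm across up to 70 mm, topped by a flat black pad. From below, a blind bore 28 mm across, 52 mm deep. Grip it across the cylinder; press by the grip or on the pad.
- chuck_top (a point): centre of the chuck's black pad, 70 mm above its underside
- hub (a point): point on the wheel's axis 87 mm above the table, z up: here the chuck's underside is when fully home. A fixed brass spigot 26.6 mm across stands on the axis up to 48 mm above this point (its last 8 mm taper to 10 mm) and fits the chuck's bore.
- wheel: grey banding wheel, fixed, does not turn; origin on its axis at table height, z up. Aluminium disc 200 mm across, top at 75 mm. Around the seat, 120 degrees apart, stand three yellow spring clips 45 to 52 mm from the axis, tops 97 mm above the table, with steel noses reaching in to 40 mm. One clip lies along x.
- seat: steel seat disc of the hub, 72 mm across; origin: centre of its top. At the start it stands up, 11.5 mm above hub, and carries the chuck. Pushed down by the chuck it takes about 9 to 14 N over the first 3 mm, as the clips spread; then the force drops to nearly nothing by 7 mm and the seat snaps down by itself to a hard stop at hub level, clips closed over the flange.
- bowl: terracotta bowl, 110 mm across the rim, 55 mm high, loose, origin under its centre; leave it alone
- jar: glaze jar, 64 mm in diameter, 90 mm high, with a white lid, loose, origin under its centre; leave it alone
- tumbler: terracotta tumbler, 72 mm across, 100 mm high, loose, origin under its centre; leave it alone
- brush: brush, 190 mm long, lying along its x, loose; leave it alone
- rib: flat wooden throwing rib, 110 x 55 x 8 mm, lying flat, loose; leave it alone
- loop_tool: wooden trimming tool with a steel loop, about 190 mm long, lying along its x, loose; leave it alone
Not all that is in view belongs to the job. What is meant by the chuck is not green, and is the smaller of those in its own colour.

How it is judged:
By the outcome, as a careful person would: the job done as asked, in the order asked, and still so for the second after the job is handed in, while the arm keeps its last pose, push and grip.
It also fails if it takes over 54 s, if anything falls off the work surface, if the arm or the gripper's body presses on something with over 40 N, if the wrist force passes 120 N, or if a joint passes its speed limit or range.

### The arm

A 6-joint arm with a two-finger parallel gripper is mounted at the origin on the work surface. World frame = base frame: x ahead of the robot, y to its left, z up, the work surface at z = 0. Lengths are in m, angles in rad, forces in N, time in s.
With the tool pointing down it reaches from about 0.275 to 0.75 m from the base axis. Payload 10.2 kg.
Tool frame: the origin (TCP) lies between the finger pads; the fingertips stand 25 mm ahead of it and the grasp point (between the pads) lies 6 mm ahead of it; z points along the fingers, y is the direction in which the jaws open and shut (so a half turn about z gives the same grasp; the last joint's range is limited). The gripper opens to 85 mm and grips with 20 to 120 N. Pads are 22 mm wide; open, the fingers measure 114 mm over their backs; the gripper's body (76 mm by 85 mm) begins 54 mm behind the grasp point. The pads swing forward as they close: fully open they stand 13 mm farther back than shut.
Start: joints at [-1.415, 0.313, 1.498, -0, 1.331, -0.223], TCP at [0.194, -0.488, 0.256] pointing down, gripper open.
Joint ranges: [-2.94, 2.94], [-0.97, 2.17], [0.19, 2.56], [-1.23, 4.37], [0.02, 3.11], [-2.88, 2.88]. Speed limits (rad/s): [2.39, 2.39, 3.01, 3.14, 3.14, 3.14].

### API

Orientations are given as a rotation vector (axis times angle).
In Python, from rig import * gives the robot as it stands.
- The arm moves only by the shell command python3 -m handwheel 'ROWS' [FORCE]. ROWS is JSON, a list of rows, each a list of 3 entries, a list of its own where there are three numbers: the finger opening in cm, from 0 to 8.54, then the shift along the tool's x, y, z in cm, then the turn about the tool's z in rad. In form: [[fingers, [tx, ty, tz], twist], ...]. A call has 1 to 10 rows; each row shifts and turns the pose as measured when the row begins, along the tool's axes as they then stand; what a row does not reach is not made up. A row lasts 1/8 s, in which the tool goes at most 62.5 mm and 10.7 degrees, less where a joint would pass 70% of its speed; a pose out of reach is approached as far as the arm can. A call is refused whole if a number of a shift passes 6.25 or a number of a turn 0.188, either way. A call with a gripper value outside its range is refused whole. The fingers move at their own pace and stop on an object; FORCE is the grip in N (left out, the last holds). Time passes only in rows, so rows that do not move let the fingers close. It gives the time, the measured TCP pose, the force and the opening at its end, in the units of the state.
- get_obs(): the state, without advancing time (a new reading comes with each control period).
- get_image(name): name is "side" or "top"; returns the picture (384x512x3 uint8, blue, green, red); there is no depth.
- camera_params(name): a dict with "vfov" (degrees; the focal length in pixels is half the picture's height over the tangent of half this angle, whatever the lens; pixels are square), "cx", "cy" (the principal point, pixels), "R" (3x3) and "t" (3): a world point X has camera coordinates R X + t. Camera axes: x right, y down, z forward; pixel columns grow to the right and rows downward; lengths in m; the calibration is good to about 2 mm. A picture is of the moment at which its call begins. camera_params takes no time and is no camera call.
- finish_job(): hands the job in, once; it reports no verdict.
The state is a dict: "t": time; "q": joint angles; "qd": joint speeds; "effort": joint torques, N m; "tool_pos": TCP position; "tool_rot": TCP orientation; "force": force on the tool from outside, world axes, zero at the start; "wrist_torque": the same for the moment, N m; "width": finger opening in m.
Only numpy, scipy, OpenCV 4.12 (cv2) and the standard library are available. Lean on these libraries where they do the work, as an engineer would, in place of code of your own. Each camera call takes 0.05 s, during which the arm holds its last target.

## Working session

There is one attempt and no reset: what is moved stays moved. The work goes in short steps, Python scripts to look and compute and a shell command to move; the robot and the scene stay as the last step left them, time stands still between calls to the robot, and variables do not carry over. Pictures are saved under pics/ and viewed, and the job is handed in when it is done.

```bash
ls; mkdir -p pics
python3 - <<'E'
from rig import *
import cv2
o=get_obs();print({k:(v if not hasattr(v,'round') else v) for k,v in o.items()})
for n in("side","top"):
    cv2.imwrite(f"pics/{n}0.png",get_image(n));print(n,camera_params(n))
E
```

```text
pics
{'t': 0.0, 'q': array([-1.41540930e+00,  3.13498057e-01,  1.49843670e+00, -5.23911084e-06,
        1.33099924e+00, -2.23405092e-01]), 'qd': array([ 0.00055421,  0.0019667 , -0.00132268, -0.00066771, -0.00053249,
       -0.00218282]), 'effort': array([ 1.08610355e-03, -4.12255955e+01, -2.59737754e+01, -3.12392706e-05,
        4.18748052e-03,  4.14469559e-05]), 'tool_pos': array([ 0.19409394, -0.48756398,  0.25571061]), 'tool_rot': array([-3.08409792e+00, -5.91203928e-01, -6.36270324e-05]), 'force': array([-0.41842159, -0.01628007,  0.52167687]), 'wrist_torque': array([ 0.02458996, -0.01210111,  0.00164266]), 'width': 0.0852692260411338}
side {'vfov': 48.430102122142316, 'cx': 256.1693002764488, 'cy': 196.2325940286973, 'R': array([[-9.75997693e-01, -2.17780807e-01, -1.53663000e-04],
       [-1.61874040e-01,  7.25919830e-01, -6.68458821e-01],
       [ 1.45689049e-01, -6.52389393e-01, -7.43749139e-01]]), 't': array([0.52064199, 0.14336873, 1.12128891])}
top {'vfov': 42.37268775743847, 'cx': 255.01404738360094, 'cy': 195.27700902566255, 'R': array([[-0.01187539, -0.99992843,  0.00145545],
       [-0.99113906,  0.0115784 , -0.13232276],
       [ 0.13229644, -0.00301394, -0.99120561]]), 't': array([0.00460504, 0.55637471, 1.66864232])}
```

View pics/side0.png

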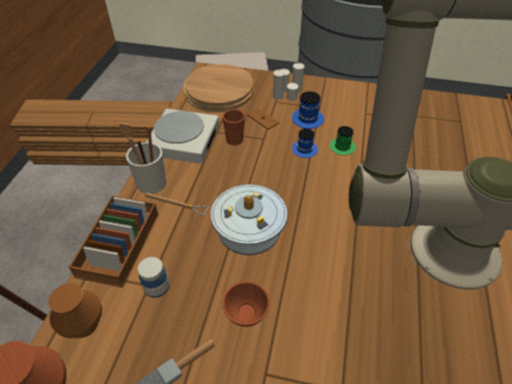

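View pics/top0.png

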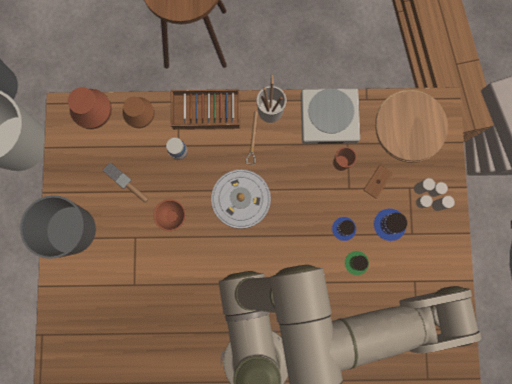

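The top view shows three chuck-like things: small blue (344,228), larger blue (391,224) and green (357,263). In the side view they are at (306,142), (308,110) and (343,140). The small blue one fits, since it is not green and is the smaller of the blue pair. The wheel hub is at top (241,198) and side (249,203). I'll confirm with a crop and measure.

```bash
cat > h.py <<'E'
import numpy as np, cv2
from rig import *
def ray(n,u,v):
    c=camera_params(n);f=192/np.tan(np.radians(c['vfov']/2))
    d=c['R'].T@np.array([(u-c['cx'])/f,(v-c['cy'])/f,1]);return -c['R'].T@c['t'],d
def onz(n,u,v,z):
    o,d=ray(n,u,v);return o+d*(z-o[2])/d[2]
def proj(n,X):
    c=camera_params(n);f=192/np.tan(np.radians(c['vfov']/2));p=c['R']@np.asarray(X)+c['t'];return f*p[0]/p[2]+c['cx'],f*p[1]/p[2]+c['cy']
E
python3 - <<'E'
from h import *
T=cv2.imread('pics/top0.png');S=cv2.imread('pics/side0.png')
a=cv2.resize(T[195:285,315:415],None,fx=4,fy=4,interpolation=2);b=cv2.resize(S[85:165,280:365],None,fx=4,fy=4,interpolation=2)
c=cv2.resize(T[165:235,205:280],None,fx=5,fy=5,interpolation=2);d=cv2.resize(S[175:260,200:300],None,fx=4,fy=4,interpolation=2)
cv=np.zeros((720,800,3),np.uint8)
for im,x,y in((a,0,0),(b,420,0),(c,0,365),(d,400,370)):
    h,w=im.shape[:2];h=min(h,720-y);cv[y:y+h,x:x+w]=im[:h,:w]
cv2.imwrite('pics/crop0.png',cv[:,:800] if 0 else cv2.resize(cv,(660,594)))
for n,I in(('top',T),('side',S)):
    hsv=cv2.cvtColor(I,cv2.COLOR_BGR2HSV)
    m=cv2.inRange(hsv,(105,130,60),(130,255,255))
    cs,_=cv2.findContours(m,cv2.RETR_EXTERNAL,cv2.CHAIN_APPROX_NONE)
    for q in cs:
        if cv2.contourArea(q)>60:
            (e,ax,an)=cv2.fitEllipse(cv2.convexHull(q));print(n,'blue',cv2.boundingRect(q),np.round(e,1),np.round(ax,1),onz(n,*e,.006).round(4))
    m=cv2.inRange(hsv,(8,100,80),(30,255,255))
    if n=='top': print('hubguess',onz(n,241,198,.13),onz(n,241,198,.087))
E
```

```text
top blue (333, 217, 22, 23) [343.5 228.3] [21.5 22.4] [ 0.4413 -0.3082  0.006 ]
top blue (375, 209, 29, 31) [389.7 224.1] [30.1 31.2] [ 0.4538 -0.4697  0.006 ]
hubguess [0.53557487 0.04399991 0.13      ] [0.54108803 0.04509829 0.087     ]
side blue (293, 138, 24, 19) [304.8 147.2] [19.7 24. ] [ 0.4414 -0.3127  0.006 ]
side blue (293, 102, 31, 27) [308.5 114.2] [28.2 32.5] [ 0.4538 -0.4884  0.006 ]
```

View pics/crop0.png

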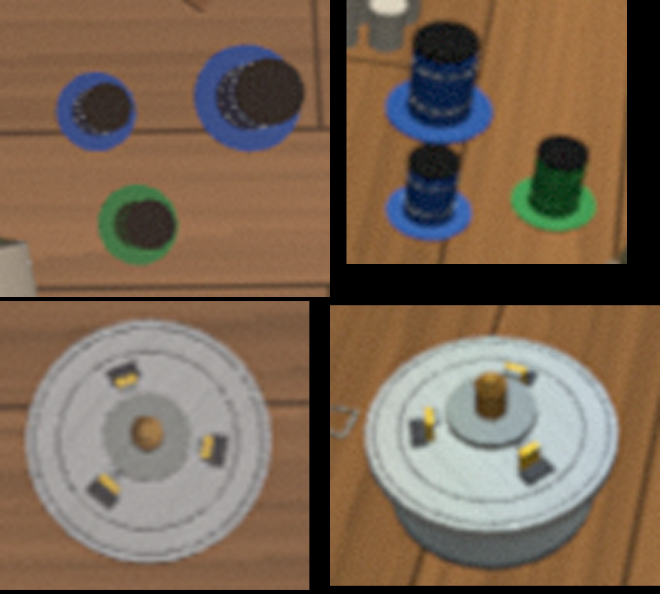

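The crop confirms it: the small blue one is clearly smaller than the other blue one, with a flange about 24 px across (84 mm expected there: 24.1 px). The side-view fit included the cylinder, so I'll refine it and fit the wheel in both views.

Run:
```python
from h import *
from scipy.optimize import least_squares
T=cv2.imread('pics/top0.png');S=cv2.imread('pics/side0.png')
th=np.linspace(0,2*np.pi,13)[:-1]
# subpixel radial edges: rays cast to planes, then circle fits with algebra
def cfit(P):
    A=np.c_[2*P,np.ones(len(P))];s=np.linalg.lstsq(A,(P**2).sum(1),rcond=None)[0]
    r=np.sqrt(s[2]+s[0]**2+s[1]**2);d=np.hypot(*(P-s[:2]).T)-r;return s[:2],r,d
def rob(P):
    for _ in range(6):
        c,r,d=cfit(P);P=P[abs(d)<=max(2.0*np.std(d),.0015)]
    return c.round(4),round(r,4),len(P),d.std().round(4)
for n,I,box in(('top',T,(195,155,290,240)),('side',S,(200,175,300,260))):
    hsv=cv2.cvtColor(I,cv2.COLOR_BGR2HSV);x0,y0,x1,y1=box
    m=np.zeros(I.shape[:2],np.uint8);m[y0:y1,x0:x1]=cv2.inRange(hsv,(0,0,90),(180,70,255))[y0:y1,x0:x1]
    m=cv2.morphologyEx(m,cv2.MORPH_CLOSE,np.ones((9,9)));m=cv2.morphologyEx(m,cv2.MORPH_OPEN,np.ones((5,5)))
    q=max(cv2.findContours(m,0,1)[0],key=cv2.contourArea)[:,0].astype(float)
    if n=='side': q=q[q[:,1]<210]
    P=np.array([onz(n,u,v,.075)[:2] for u,v in q]);print(n,'disc',rob(P))
    # blue flange
    m=cv2.inRange(hsv,(105,120,50),(130,255,255));
    for q in cv2.findContours(m,0,1)[0]:
        if cv2.contourArea(q)<60: continue
        b=cv2.boundingRect(q);q=q[:,0].astype(float)
        if n=='side': q=q[q[:,1]>b[1]+b[3]*.5]
        P=np.array([onz(n,u,v,.005)[:2] for u,v in q]);print(n,b,'flange',rob(P))
# triangulate brass spigot, black pad from masks
def cen(I,f,box):
    x0,y0,x1,y1=box;m=np.zeros(I.shape[:2],np.uint8);m[y0:y1,x0:x1]=f(I)[y0:y1,x0:x1]
    q=max(cv2.findContours(m,0,1)[0],key=cv2.contourArea);return cv2.boundingRect(q),np.round(cv2.minEnclosingCircle(q),1) if 0 else cv2.minEnclosingCircle(q)
br=lambda I:cv2.inRange(cv2.cvtColor(I,cv2.COLOR_BGR2HSV),(8,110,50),(28,255,255))
bl=lambda I:cv2.inRange(cv2.cvtColor(I,cv2.COLOR_BGR2GRAY),0,48)
print('spigot',cen(T,br,(232,190,250,208)),cen(S,br,(240,190,258,212)))
print('pad',cen(T,bl,(330,215,358,242)),cen(S,bl,(292,125,320,142)))
for n in('top','side'):
    print(n,[np.round(proj(n,p),1) for p in((.441,-.308,.07),(.541,.045,.0985),(.541,.045,.135),(.541,.045,.127))])
```

```text
top disc (array([0.5423, 0.0469]), np.float64(0.0994), 156, np.float64(0.0009))
top (333, 217, 22, 23) flange (array([ 0.4416, -0.3103]), np.float64(0.0348), 92, np.float64(0.0045))
top (375, 209, 30, 31) flange (array([ 0.4541, -0.4708]), np.float64(0.0478), 120, np.float64(0.0072))
side disc (array([0.5434, 0.0492]), np.float64(0.0998), 76, np.float64(0.0009))
side (293, 138, 24, 19) flange (array([ 0.4419, -0.3079]), np.float64(0.0379), 31, np.float64(0.0011))
side (293, 102, 31, 27) flange (array([ 0.454, -0.468]), np.float64(0.0519), 34, np.float64(0.0012))
spigot ((238, 193, 6, 8), ((240.0, 196.5), 3.6401548385620117)) ((244, 196, 9, 13), ((248.5, 201.8333282470703), 6.3465728759765625))
pad ((340, 221, 14, 14), ((346.25, 227.25), 7.288790225982666)) ((299, 128, 15, 14), ((306.05670166015625, 135.6958770751953), 7.966060161590576))
top [array([346.8, 227.1]), array([240.9, 197.6]), array([240.6, 196.1]), array([240.7, 196.5])]
side [array([306.5, 132.8]), array([249.5, 205. ]), array([249.3, 195.5]), array([249.3, 197.6])]
```

```bash
cat >> h.py <<'E'
from scipy.spatial.transform import Rotation as Ro
def delta(P):
    o=get_obs();R=Ro.from_rotvec(o['tool_rot']).as_matrix();return (R.T@(np.asarray(P)-o['tool_pos'])*100).round(2)
def st():
    o=get_obs();print(round(o['t'],2),o['tool_pos'].round(4),o['force'].round(1),o['wrist_torque'].round(2),round(o['width'],4),'tilt',np.degrees(np.arccos(-Ro.from_rotvec(o['tool_rot']).as_matrix()[2,2])).round(2))
E
python3 -c "
from h import *
st();print(delta((.4417,-.3092,.2)))"
```

```text
0.1 [ 0.1941 -0.4876  0.2558] [ 0.4 -0.4  0.7] [-0.04 -0.02 -0.02] 0.0853 tilt 0.07
[29.6  -7.41  5.6 ]
```

```bash
python3 -m handwheel '[[8.5,[5,-1.25,0.9],0],[8.5,[5,-1.25,0.9],0],[8.5,[5,-1.25,0.9],0],[8.5,[5,-1.25,0.9],0],[8.5,[5,-1.25,0.9],0],[8.5,[4,-1,0.9],0],[8.5,[0,0,0],0]]' 100; python3 -c "
from h import *
st();print(delta((.4417,-.3092,.2)))"
```

```text
t: 0.98
tool_pos: [0.4432, -0.3071, 0.1979]
tool_rot: [-3.082, -0.587, 0.003]
force: [-0.5, 0.2, 0.1]
width: 0.0846
0.97 [ 0.4432 -0.3071  0.1979] [-0.5  0.2  0.1] [0.04 0.02 0.05] 0.0846 tilt 0.28
[-0.22  0.13 -0.21]
```

```bash
python3 -m handwheel '[[8.5,[-0.2,0.15,4],0],[8.5,[0,0,4],0],[8.5,[0,0,0],0]]'
python3 - <<'E'
from h import *
st();print(delta((.4417,-.3092,.048)))
I=get_image('top');J=get_image('side')
cv2.imwrite('pics/a1.png',np.hstack([cv2.resize(I[185:285,300:400],(400,400),interpolation=2),cv2.resize(J[80:180,256:356],(400,400),interpolation=2)]))
E
```

```text
t: 1.35
tool_pos: [0.4409, -0.3101, 0.1166]
tool_rot: [-3.083, -0.587, 0.003]
force: [0.6, 0.6, -0.4]
width: 0.0851
1.35 [ 0.4409 -0.3101  0.1166] [ 0.6  0.6 -0.4] [-0.    0.04  0.  ] 0.0851 tilt 0.22
[ 0.11 -0.03  6.86]
```

View pics/a1.png

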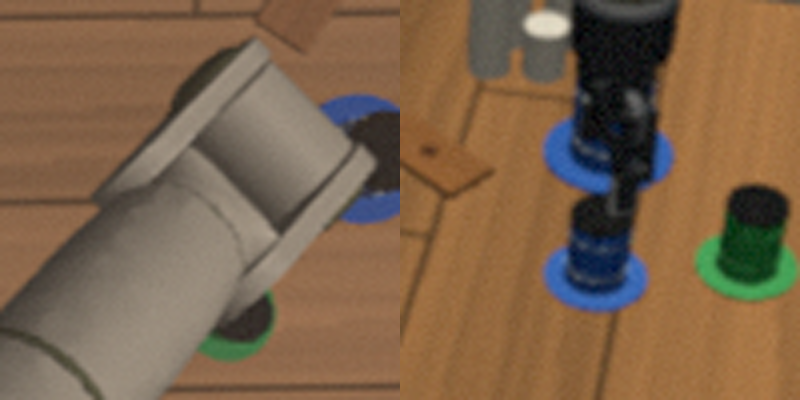

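```bash
python3 -c "
from h import *
print(proj('side',(.4225,-.264,.105)),proj('side',(.441,-.31,.07)))"
python3 -m handwheel '[[8.5,[0.1,0,2.5],0],[8.5,[0,0,2],0],[8.5,[0,0,1.6],0],[8.5,[0,0,0.4],0],[8.5,[0,0,0],0]]';python3 -c "
from h import *
st();print(delta((.4417,-.3092,.048)))"
```

```text
(np.float64(311.58644765914266), np.float64(133.7636100259383)) (np.float64(306.58216415399454), np.float64(132.35846469330818))
t: 2.08
tool_pos: [0.446, -0.3154, 0.061]
tool_rot: [3.073, 0.583, 0.014]
force: [0.1, -0.9, 0.7]
width: 0.085
2.08 [ 0.446  -0.3154  0.061 ] [ 0.1 -0.9  0.7] [0.   0.01 0.03] 0.085 tilt 0.95
[-0.18 -0.76  1.29]
```

Run:
```python
from h import *
o=get_obs();print(o['q'].round(3),o['qd'].round(3),o['effort'].round(1));st()
J=get_image('side')
cv2.imwrite('pics/a2.png',cv2.resize(J[60:180,230:390],(800,600),interpolation=2));st()
```

```text
[-0.83   0.583  1.654  0.     0.888  0.365] [-0.002 -0.005 -0.006 -0.001  0.004 -0.001] [ -0.  -46.5 -19.7  -0.   -0.1  -0. ]
2.08 [ 0.446  -0.3154  0.061 ] [ 0.1 -0.9  0.7] [0.   0.01 0.03] 0.085 tilt 0.95
2.12 [ 0.446  -0.3155  0.0612] [-0.8  0.2 -0.7] [ 0.03 -0.04  0.03] 0.0849 tilt 0.96
```

View pics/a2.png

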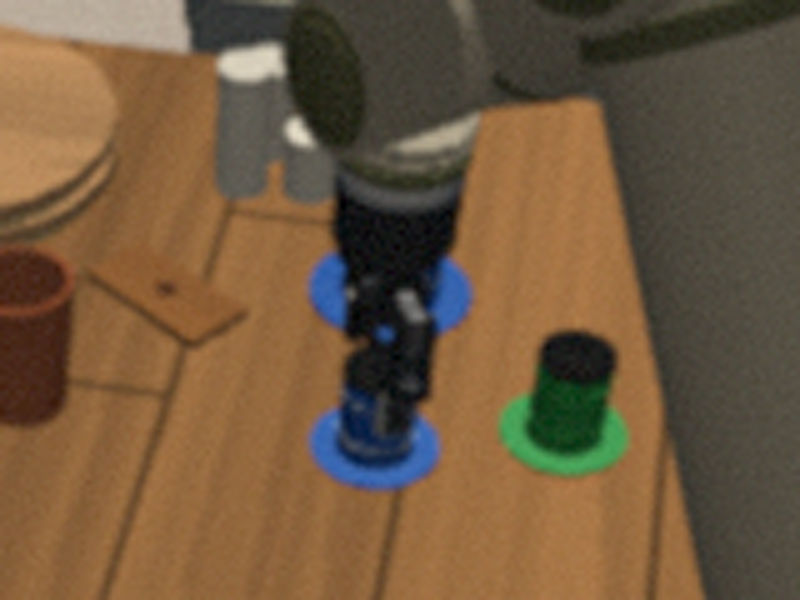

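Forces are near zero, so nothing was touched. The faster rows simply drifted about 7 mm and 1° (picture: near finger at about (312,133), still short of the chuck's middle). I'll correct the position in smaller steps.

```bash
python3 -m handwheel '[[8.5,[-0.2,-0.75,0],0],[8.5,[0,0,0],0],[8.5,[0,0,0.6],0],[8.5,[0,0,0.4],0],[8.5,[0,0,0],0]]';python3 -c "
from h import *
st();print(delta((.4417,-.3092,.048)))"
```

```text
t: 2.75
tool_pos: [0.4415, -0.3091, 0.0514]
tool_rot: [3.071, 0.583, 0.015]
force: [0.7, -0.5, -0.7]
width: 0.0852
2.75 [ 0.4415 -0.3091  0.0514] [ 0.7 -0.5 -0.7] [ 0.06  0.01 -0.07] 0.0852 tilt 1.05
[0.01 0.01 0.34]
```

Position is good, but the tilt is 1°. I'll try undoing it with a quick lift and a slow descent.

```bash
python3 -m handwheel '[[8.5,[0,0,-2.5],0],[8.5,[0,0,-2.5],0],[8.5,[0,0,-2],0],[8.5,[0,0,0],0]]';python3 -c "
from h import *
st();print(delta((.4417,-.3092,.048)))"
```

```text
t: 3.25
tool_pos: [0.4405, -0.3082, 0.1227]
tool_rot: [3.072, 0.583, 0.014]
force: [-0.7, -0.1, -0.1]
width: 0.0852
3.25 [ 0.4405 -0.3082  0.1227] [-0.7 -0.1 -0.1] [ 0.02  0.04 -0.02] 0.0852 tilt 0.98
[0.02 0.02 7.47]
```

```bash
sed -i "s/,'tilt'.*$/,'zdir deg',np.degrees(Ro.from_rotvec(o['tool_rot']).as_matrix()[:2,2]).round(2))/" h.py; python3 -c "
from h import *
st()"; python3 -m handwheel '[[8.5,[4,0,0],0],[8.5,[0,0,0],0],[8.5,[-4,0,0],0],[8.5,[0,0,0],0]]';python3 -c "
from h import *
st()"; python3 -m handwheel '[[8.5,[0,4,0],0],[8.5,[0,0,0],0],[8.5,[0,-4,0],0],[8.5,[0,0,0],0]]';python3 -c "
from h import *
st()"
```

```text
3.25 [ 0.4405 -0.3082  0.1227] [-0.7 -0.1 -0.1] [ 0.02  0.04 -0.02] 0.0852 zdir deg [ 0.67 -0.72]
t: 3.75
tool_pos: [0.4391, -0.3076, 0.1188]
tool_rot: [3.076, 0.584, 0.009]
force: [0.2, -0.5, 0.0]
width: 0.0853
3.75 [ 0.4391 -0.3076  0.1188] [ 0.2 -0.5  0. ] [-0.   -0.   -0.02] 0.0853 zdir deg [ 0.45 -0.53]
t: 4.25
tool_pos: [0.4383, -0.3062, 0.1159]
tool_rot: [3.081, 0.583, 0.006]
force: [0.6, 0.1, 0.9]
width: 0.0851
4.25 [ 0.4383 -0.3062  0.1159] [0.6 0.1 0.9] [-0.01 -0.02  0.04] 0.0851 zdir deg [ 0.29 -0.3 ]
```

```bash
python3 -m handwheel '[[8.5,[4,0,-0.3],0],[8.5,[0,0,0],0],[8.5,[-4,0,0],0],[8.5,[0,0,0],0],[8.5,[0,4,0],0],[8.5,[0,0,0],0],[8.5,[0,-4,0],0],[8.5,[0,0,0],0]]';python3 -c "
from h import *
st();print(delta((.4417,-.3092,.048)))"
```

```text
t: 5.25
tool_pos: [0.4382, -0.3052, 0.1168]
tool_rot: [3.083, 0.584, 0.004]
force: [0.7, 0.5, 0.4]
width: 0.0848
5.25 [ 0.4382 -0.3052  0.1168] [0.7 0.5 0.4] [-0.02 -0.02 -0.02] 0.0848 zdir deg [ 0.2  -0.18]
[0.17 0.47 6.89]
```

Tilt is now below 0.3°. I'll descend in slow steps.

```bash
python3 -m handwheel '[[8.5,[0.2,0.5,1],0],[8.5,[0,0,1],0],[8.5,[0,0,1],0],[8.5,[0,0,1],0],[8.5,[0,0,1],0],[8.5,[0,0,0.8],0],[8.5,[0,0,0],0]]';python3 -c "
from h import *
st();print(delta((.4417,-.3092,.048)))"
```

```text
t: 6.12
tool_pos: [0.4427, -0.3102, 0.0536]
tool_rot: [3.084, 0.583, 0.004]
force: [0.3, 0.5, -0.3]
width: 0.0853
6.12 [ 0.4427 -0.3102  0.0536] [ 0.3  0.5 -0.3] [-0.03  0.04 -0.01] 0.0853 zdir deg [ 0.16 -0.14]
[-0.05 -0.13  0.56]
```

```bash
python3 -m handwheel '[[8.5,[-0.05,-0.15,0.5],0],[8.5,[0,0,0],0],[6,[0,0,0],0],[5.5,[0,0,0],0],[4.5,[0,0,0],0],[4.5,[0,0,0],0],[4.5,[0,0,0],0],[4.5,[0,0,0],0]]' 40;python3 -c "
from h import *
st()"
```

```text
t: 7.12
tool_pos: [0.442, -0.3094, 0.0494]
tool_rot: [3.082, 0.583, 0.005]
force: [-0.4, -0.0, 1.4]
width: 0.049
7.12 [ 0.442  -0.3094  0.0494] [-0.4 -0.   1.4] [0.08 0.03 0.06] 0.049 zdir deg [ 0.25 -0.23]
```

```bash
python3 -m handwheel '[[4,[0,0,0],0],[4,[0,0,0],0],[4,[0,0,-1],0],[4,[0,0,-2],0],[4,[0,0,-2],0],[4,[0,0,-3],0],[4,[0,0,-3],0],[4,[0,0,-3],0],[4,[0,0,-3],0],[4,[0,0,0],0]]' 90;python3 - <<'E'
from h import *
st()
J=get_image('side')
cv2.imwrite('pics/a3.png',cv2.resize(J[60:180,230:390],(800,600),interpolation=2))
print(delta((.5428,.048,.22)))
E
```

```text
t: 8.38
tool_pos: [0.4404, -0.3076, 0.2263]
tool_rot: [3.084, 0.583, 0.003]
force: [0.0, -0.1, -2.6]
width: 0.0481
8.38 [ 0.4404 -0.3076  0.2263] [ 0.  -0.1 -2.6] [ 0.02 -0.02  0.05] 0.0481 zdir deg [ 0.15 -0.13]
[ 22.54 -29.31   0.47]
```

View pics/a3.png

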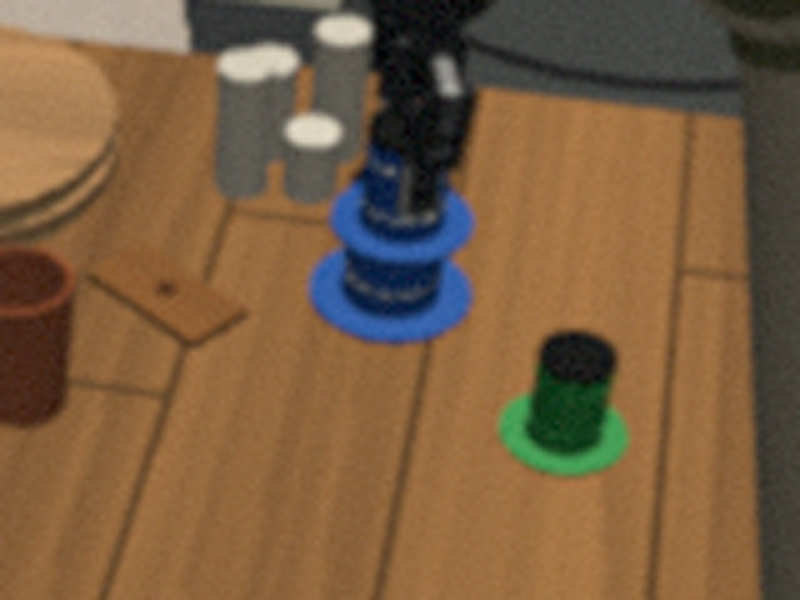

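The chuck is lifted and held: it is at (310,100) in the side view, with about 2.6 N of weight. Now over to the wheel.

```bash
python3 -m handwheel '[[4,[2,-2.6,0],0],[4,[2.2,-2.9,0],0],[4,[2.2,-2.9,0],0],[4,[2.2,-2.9,0],0],[4,[2.2,-2.9,0],0],[4,[2.2,-2.9,0],0],[4,[2.2,-2.9,0],0],[4,[2.2,-2.9,0],0],[4,[2,-2.5,0],0],[4,[0,0,0],0]]';python3 - <<'E'
from h import *
st();print(delta((.5428,.048,.21)))
E
```

```text
t: 9.68
tool_pos: [0.5244, 0.0122, 0.2087]
tool_rot: [-3.071, -0.578, 0.035]
force: [0.8, -1.7, -2.8]
width: 0.0482
9.68 [0.5244 0.0122 0.2087] [ 0.8 -1.7 -2.8] [-0.04 -0.02  0.03] 0.0482 zdir deg [-1.42  0.71]
[ 3.02 -2.67 -0.13]
```

```bash
python3 -m handwheel '[[4,[1,-0.9,-0.7],0],[4,[1,-0.9,-0.5],0],[4,[1,-0.9,0],0],[4,[0,0,0],0]]';python3 - <<'E'
from h import *
st();print(delta((.5428,.048,.21)))
E
python3 -m handwheel '[[4,[0,0,-3],0],[4,[0,0,-3],0],[4,[0,0,0],0]]';python3 - <<'E'
from h import *
st();print(delta((.5428,.048,.21)))
E
python3 -m handwheel '[[4,[0,0,3],0],[4,[0,0,3],0],[4,[0,0,0],0]]';python3 - <<'E'
from h import *
st();print(delta((.5428,.048,.21)))
E
```

```text
t: 10.18
tool_pos: [0.5436, 0.0491, 0.2199]
tool_rot: [-3.071, -0.575, 0.038]
force: [-1.2, 0.2, -3.4]
width: 0.0485
10.18 [0.5436 0.0491 0.2199] [-1.2  0.2 -3.4] [ 0.01 -0.01  0.02] 0.0485 zdir deg [-1.57  0.72]
[-0.09  0.1   0.99]
t: 10.55
tool_pos: [0.5449, 0.0478, 0.2803]
tool_rot: [-3.071, -0.574, 0.042]
force: [0.5, 0.2, -3.2]
width: 0.048
10.55 [0.5449 0.0478 0.2803] [ 0.5  0.2 -3.2] [-0.01 -0.04 -0.04] 0.048 zdir deg [-1.68  0.71]
[-0.03  0.06  7.04]
t: 10.92
tool_pos: [0.5417, 0.0481, 0.2153]
tool_rot: [-3.07, -0.572, 0.048]
force: [0.0, 0.4, -1.3]
width: 0.0482
10.93 [0.5417 0.0481 0.2153] [ 0.   0.4 -1.3] [-0.03 -0.03 -0.  ] 0.0482 zdir deg [-1.92  0.72]
[0.11 0.06 0.53]
```

```bash
python3 -m handwheel '[[4,[0,0,-1.5],0],[4,[0,0,-1.5],0],[4,[4,0,0],0],[4,[0,0,0],0]]';python3 -c "
from h import *
st()"
python3 -m handwheel '[[4,[-4,0,0],0],[4,[0,0,0],0]]';python3 -c "
from h import *
st()"
python3 -m handwheel '[[4,[0,4,0],0],[4,[0,0,0],0]]';python3 -c "
from h import *
st()"
python3 -m handwheel '[[4,[0,-4,0],0],[4,[0,0,0],0]]';python3 -c "
from h import *
st()"
```

```text
t: 11.42
tool_pos: [0.5823, 0.0618, 0.2521]
tool_rot: [-3.072, -0.572, 0.036]
force: [-0.7, -0.3, -2.5]
width: 0.0482
11.43 [0.5823 0.0618 0.2521] [-0.7 -0.3 -2.5] [-0.05  0.01  0.  ] 0.0482 zdir deg [-1.48  0.67]
t: 11.68
tool_pos: [0.5441, 0.0469, 0.2557]
tool_rot: [-3.074, -0.573, 0.032]
force: [0.2, 0.4, -1.3]
width: 0.0482
11.68 [0.5441 0.0469 0.2557] [ 0.2  0.4 -1.3] [ 0.01 -0.02  0.03] 0.0482 zdir deg [-1.3   0.62]
t: 11.92
tool_pos: [0.5594, 0.0086, 0.2582]
tool_rot: [-3.075, -0.573, 0.025]
force: [0.3, 0.2, -2.4]
width: 0.0482
11.93 [0.5594 0.0086 0.2582] [ 0.3  0.2 -2.4] [-0.02  0.01 -0.01] 0.0482 zdir deg [-1.03  0.57]
t: 12.18
tool_pos: [0.5451, 0.047, 0.2608]
tool_rot: [-3.076, -0.572, 0.02]
force: [-0.1, 0.5, -2.8]
width: 0.0481
12.18 [0.5451 0.047  0.2608] [-0.1  0.5 -2.8] [-0.01 -0.05  0.05] 0.0481 zdir deg [-0.86  0.58]
```

Each sideways step-and-stop reduces the tilt, so I'll repeat it well above the spigot.

```bash
python3 -m handwheel '[[4,[4,0,0],0],[4,[0,0,0],0],[4,[-4,0,0],0],[4,[0,0,0],0],[4,[0,4,0],0],[4,[0,0,0],0],[4,[0,-4,0],0],[4,[0,0,0],0]]';python3 -c "
from h import *
st()"
python3 -m handwheel '[[4,[4,0,0],0],[4,[0,0,0],0],[4,[-4,0,0],0],[4,[0,0,0],0],[4,[0,4,0],0],[4,[0,0,0],0],[4,[0,-4,0],0],[4,[0,0,0],0]]';python3 -c "
from h import *
st()"
```

```text
t: 13.18
tool_pos: [0.5461, 0.0462, 0.2649]
tool_rot: [-3.079, -0.572, 0.011]
force: [-0.0, -0.2, -1.8]
width: 0.0486
13.18 [0.5461 0.0462 0.2649] [-0.  -0.2 -1.8] [ 0.01  0.01 -0.01] 0.0486 zdir deg [-0.5  0.5]
t: 14.18
tool_pos: [0.5469, 0.0452, 0.2664]
tool_rot: [-3.081, -0.571, 0.006]
force: [0.5, -0.8, -1.7]
width: 0.0484
14.18 [0.5469 0.0452 0.2664] [ 0.5 -0.8 -1.7] [ 0.   -0.05  0.06] 0.0484 zdir deg [-0.3   0.44]
```

```bash
python3 -c "
from h import *
print(delta((.543,.0478,.2)))"; python3 -m handwheel '[[4,[-0.3,-0.3,1],0],[4,[0,0,1],0],[4,[0,0,1],0],[4,[0,0,1],0],[4,[0,0,1],0],[4,[0,0,1],0],[4,[0,0,0],0]]';python3 - <<'E'
from h import *
st();print(delta((.543,.0478,.19)))
J=get_image('side');cv2.imwrite('pics/b1.png',cv2.resize(J[140:260,180:340],(800,600),interpolation=2))
z=get_obs()['tool_pos'][2]-.0494
hsv=cv2.cvtColor(J,cv2.COLOR_BGR2HSV);m=cv2.inRange(hsv,(105,120,50),(130,255,255));m[:,:200]=0;m[:,300:]=0;m[:150]=0
q=max(cv2.findContours(m,0,1)[0],key=cv2.contourArea);b=cv2.boundingRect(q);q=q[:,0].astype(float);q=q[q[:,1]>b[1]+b[3]*.6]
P=np.array([onz('side',u,v,z+.005)[:2] for u,v in q]);A=np.c_[2*P,np.ones(len(P))];s=np.linalg.lstsq(A,(P**2).sum(1),rcond=None)[0];print(b,s[:2],np.sqrt(s[2]+s[:2]@s[:2]))
E
```

```text
[-0.26 -0.32  6.65]
t: 15.05
tool_pos: [0.5427, 0.0463, 0.2011]
tool_rot: [-3.081, -0.569, 0.008]
force: [0.7, -0.2, -2.3]
width: 0.0484
15.05 [0.5427 0.0463 0.2011] [ 0.7 -0.2 -2.3] [-0.02 -0.03 -0.02] 0.0484 zdir deg [-0.39  0.43]
[ 0.08 -0.12  1.12]
(233, 178, 32, 26) [0.53824697 0.0657499 ] 0.025123059941738614
```

View pics/b1.png

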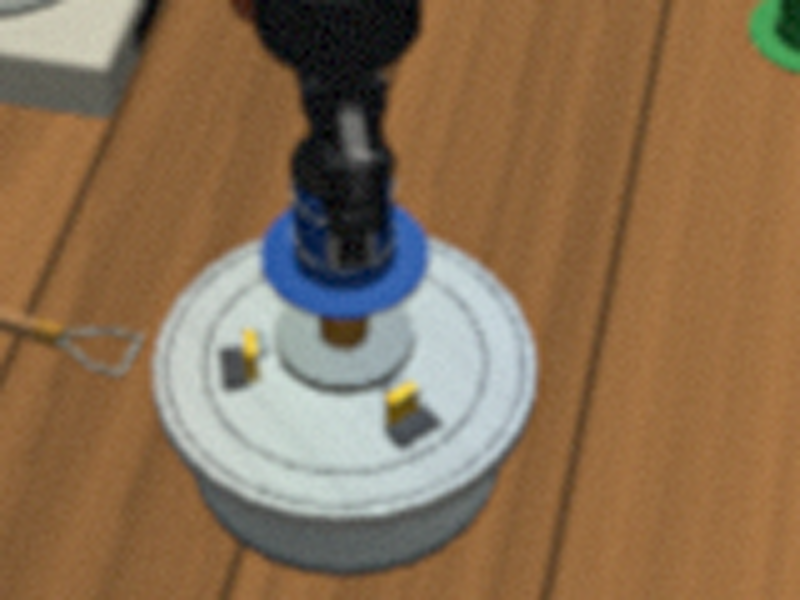

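The chuck hangs just over the spigot, visually centred (flange bottom about (249,202)). That fit took in a concave contour, so I'll redo it with the hull from the saved crop.

Run:
```python
from h import *
J=cv2.resize(cv2.imread('pics/b1.png'),(160,120),interpolation=cv2.INTER_AREA)
z=get_obs()['tool_pos'][2]-.0494
m=cv2.inRange(cv2.cvtColor(J,cv2.COLOR_BGR2HSV),(105,120,50),(130,255,255))
q=cv2.convexHull(max(cv2.findContours(m,0,1)[0],key=cv2.contourArea))[:,0].astype(float);q=q[q[:,1]>50]+[180,140]
P=np.array([onz('side',u,v,z+.005)[:2] for u,v in q]);A=np.c_[2*P,np.ones(len(P))];s=np.linalg.lstsq(A,(P**2).sum(1),rcond=None)[0];r=np.sqrt(s[2]+s[:2]@s[:2]);print(len(P),s[:2],r,(np.hypot(*(P-s[:2]).T)-r).std())
```

```text
11 [0.54169647 0.05006719] 0.038829608553000106 0.0006478662074656327
```

```bash
python3 -m handwheel '[[4,[0.1,0,0.6],0],[4,[0,0,0.6],0],[4,[0,0,0.6],0],[4,[0,0,0],0]]';python3 -c "
from h import *
st()"; python3 -m handwheel '[[4,[0,0,0.5],0],[4,[0,0,0.5],0],[4,[0,0,0],0]]';python3 -c "
from h import *
st()"
```

```text
t: 15.6
tool_pos: [0.5441, 0.0469, 0.183]
tool_rot: [-3.081, -0.57, 0.005]
force: [-0.7, -0.2, -2.3]
width: 0.0485
15.6 [0.5441 0.0469 0.183 ] [-0.7 -0.2 -2.3] [ 0.01  0.01 -0.03] 0.0485 zdir deg [-0.26  0.42]
t: 15.98
tool_pos: [0.5441, 0.0469, 0.1725]
tool_rot: [-3.081, -0.57, 0.005]
force: [0.4, 0.1, -2.2]
width: 0.0486
15.97 [0.5441 0.0469 0.1725] [ 0.4  0.1 -2.2] [ 0.04 -0.03  0.04] 0.0486 zdir deg [-0.25  0.41]
```

The chuck is 12 mm onto the spigot with no side force. I'll continue towards the seat (expected contact near TCP z 0.148).

```bash
python3 -m handwheel '[[4,[0,0,0.5],0],[4,[0,0,0.5],0],[4,[0,0,0],0]]';python3 -c "
from h import *
st()"; python3 -m handwheel '[[4,[0,0,0.5],0],[4,[0,0,0.4],0],[4,[0,0,0],0]]';python3 -c "
from h import *
st()"
```

```text
t: 16.35
tool_pos: [0.5441, 0.047, 0.1618]
tool_rot: [-3.081, -0.57, 0.005]
force: [-0.6, 0.1, -1.7]
width: 0.0483
16.35 [0.5441 0.047  0.1618] [-0.6  0.1 -1.7] [0.05 0.01 0.01] 0.0483 zdir deg [-0.25  0.41]
t: 16.73
tool_pos: [0.5441, 0.047, 0.1522]
tool_rot: [-3.082, -0.57, 0.005]
force: [0.0, -0.5, -2.6]
width: 0.0485
16.73 [0.5441 0.047  0.1522] [ 0.  -0.5 -2.6] [-0.03 -0.01  0.05] 0.0485 zdir deg [-0.24  0.41]
```

```bash
python3 -m handwheel '[[4,[0,0,0.2],0],[4,[0,0,0.2],0],[4,[0,0,0.1],0]]' 100;python3 -c "
from h import *
st()"; python3 -m handwheel '[[4,[0,0,0.1],0],[4,[0,0,0.1],0]]';python3 -c "
from h import *
st()"
```

```text
t: 17.1
tool_pos: [0.5443, 0.0471, 0.1477]
tool_rot: [-3.082, -0.57, 0.003]
force: [-3.7, 0.1, 6.3]
width: 0.048
17.1 [0.5443 0.0471 0.1477] [-3.7  0.1  6.3] [-0.1   0.54 -0.06] 0.048 zdir deg [-0.2  0.4]
t: 17.35
tool_pos: [0.5443, 0.0471, 0.1472]
tool_rot: [-3.082, -0.571, 0.002]
force: [-4.9, 0.7, 7.9]
width: 0.0486
17.35 [0.5443 0.0471 0.1472] [-4.9  0.7  7.9] [-0.19  0.81 -0.04] 0.0486 zdir deg [-0.15  0.37]
```

```bash
python3 -m handwheel '[[4,[-0.05,0,0.2],0],[4,[0,0,0.2],0]]';python3 -c "
from h import *
st()"; python3 -m handwheel '[[4,[0,0,0.2],0],[4,[0,0,0.2],0]]';python3 -c "
from h import *
st()"
```

```text
t: 17.6
tool_pos: [0.5442, 0.0472, 0.1458]
tool_rot: [-3.083, -0.571, -0.002]
force: [-8.2, 1.0, 13.0]
width: 0.0482
17.6 [0.5442 0.0472 0.1458] [-8.2  1.  13. ] [-0.22  1.12 -0.06] 0.0482 zdir deg [0.01 0.35]
t: 17.85
tool_pos: [0.5442, 0.0472, 0.1446]
tool_rot: [-3.084, -0.572, -0.004]
force: [-6.7, 0.9, 12.0]
width: 0.0481
17.85 [0.5442 0.0472 0.1446] [-6.7  0.9 12. ] [-0.19  1.05 -0.08] 0.0481 zdir deg [0.08 0.29]
```

```bash
python3 -m handwheel '[[4,[-0.05,0,0.2],0],[4,[-0.05,0,0.2],0]]';python3 -c "
from h import *
st()"; python3 -m handwheel '[[4,[0,0,0.25],0],[4,[0,0,0.25],0]]';python3 -c "
from h import *
st()"
```

```text
t: 18.1
tool_pos: [0.544, 0.0471, 0.143]
tool_rot: [-3.085, -0.573, -0.009]
force: [-2.8, 1.5, 5.3]
width: 0.0482
18.1 [0.544  0.0471 0.143 ] [-2.8  1.5  5.3] [ 0.04  0.34 -0.11] 0.0482 zdir deg [0.28 0.29]
t: 18.35
tool_pos: [0.5439, 0.0471, 0.138]
tool_rot: [-3.085, -0.573, -0.009]
force: [-0.6, 0.6, -2.1]
width: 0.0481
18.35 [0.5439 0.0471 0.138 ] [-0.6  0.6 -2.1] [0.   0.06 0.05] 0.0481 zdir deg [0.29 0.28]
```

```bash
python3 -m handwheel '[[4,[0,0,0.15],0],[4,[0,0,0.15],0]]';python3 -c "
from h import *
st()"; python3 -m handwheel '[[4,[0,0,0.15],0],[4,[0,0,0.15],0]]';python3 -c "
from h import *
st()"
```

```text
t: 18.6
tool_pos: [0.5441, 0.0473, 0.1366]
tool_rot: [-3.085, -0.574, -0.011]
force: [-11.8, 1.0, 20.9]
width: 0.048
18.6 [0.5441 0.0473 0.1366] [-11.8   1.   20.9] [-0.23  1.78 -0.01] 0.048 zdir deg [0.34 0.26]
t: 18.85
tool_pos: [0.5441, 0.0473, 0.1366]
tool_rot: [-3.086, -0.575, -0.011]
force: [-8.4, 0.9, 14.1]
width: 0.048
18.85 [0.5441 0.0473 0.1366] [-8.4  0.9 14.1] [-0.29  1.36 -0.09] 0.048 zdir deg [0.38 0.21]
```

It has snapped home: the TCP dropped 11–11.5 mm from seat contact to z 0.1366, it is hard-stopped there, and the push is about 14–16 N. I'll check it visually and see whether the force holds.

Run:
```python
from h import *
J=get_image('side');cv2.imwrite('pics/c1.png',cv2.resize(J[140:260,180:340],(800,600),interpolation=2));st()
T=get_image('top');cv2.imwrite('pics/c2.png',T);cv2.imwrite('pics/c3.png',J)
for i in range(3): get_image('side');st()
```

```text
18.9 [0.5441 0.0473 0.1366] [-8.8  1.5 14.7] [-0.23  1.37 -0.1 ] 0.0482 zdir deg [0.39 0.21]
19.0 [0.5441 0.0473 0.1366] [-8.1  0.7 15.3] [-0.19  1.38 -0.09] 0.0482 zdir deg [0.38 0.21]
19.05 [0.5441 0.0473 0.1366] [-8.7  1.1 15.3] [-0.2   1.4  -0.14] 0.0479 zdir deg [0.38 0.21]
19.1 [0.5441 0.0473 0.1366] [-7.6  0.6 15.9] [-0.24  1.42 -0.07] 0.0483 zdir deg [0.38 0.21]
```

View pics/c1.png

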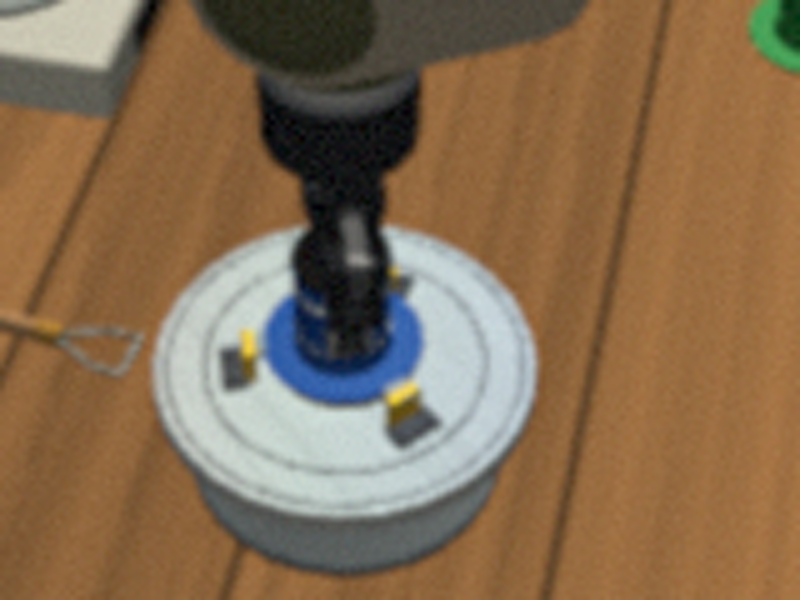

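View pics/c3.png

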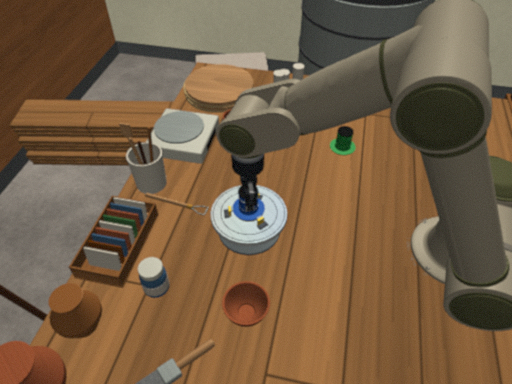

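The flange sits low among the three clips, at about (249,208) in the side view. Other objects are where they were. The underside comes to 0.1366 − 0.0494 = 0.0872 m against 0.087 m at the hub, and the force is steady at about 15 N. Handing in.

```bash
python3 -c "
from h import *
print(finish_job());st()"
```

```text
the job is handed in; nothing more can be done
None
the job is handed in; nothing more can be done
```

I stood the small blue chuck, pad up, on the hub, pressed it past the clips until it snapped home, and handed in at about 19 s while still pressing.

- **Seating:** it met the seat near TCP z 0.148. Resistance rose to about 13 N, then fell away as it snapped, and it stopped hard at z 0.1366. That puts the underside at about 87.2 mm, against 87 mm for fully home.
- **Push:** the wrist read 14–16 N downward and steady over the last readings. The chuck's own weight adds about 2.3 N on the seat.
- **Other things:** in the last side view the flange sits low among the three clips, and what can be seen on the bench is where it started. The arm hides the larger blue chuck, the tumbler and the rib there, and I did not look at the last top view.

**What was not perfect:**
- A side force of about 8 N remained at the end, with a tool tilt of about 0.4°.
- Fast rows drifted the tool earlier, by up to 7 mm and about 2° of tilt. I corrected this before the grasp and again before the fit.
- The two cameras disagreed by about 2 mm on where the hub is.

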